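# Show the grating plate to the phone camera

### The job

The grating plate has to be checked for bent teeth: take it by its wide grip, pull it straight up out of the snap-in storage rack, and show it to the phone that stands on the worktop. Hold it upright in front of the phone's camera, the studded side squarely facing the lens, its middle at the height of the lens and 15 cm from it. Finish while holding it there, still and clear of everything; do not touch the phone, and leave the other two plates in the rack and the things around where they are.

Things in the scene. Friction and masses are not known exactly. Their poses are not given: they have to be found in the camera images.
- rack: white rack fixed on the worktop, 112 x 160 mm, 55 mm tall; origin under its centre. Three plates (any order) stand on its 10 mm floor at y = -50, 0, 50 mm, width along the rack's x. Grooves guide the lowest 45 mm of a plate with 1 mm play; two sprung noses hold it down and click free at about 8 N upward pull within 10 mm; their grips rise to 111 mm above the worktop
- grater: the grating plate (loose, about 80 g): 80 mm wide, 6 mm thick frame plate, 75 mm tall, with a grey grip block on top (12 mm thick, 28 mm tall, 46 mm wide), steel sheet with round raised studs on its +y side. Origin at the centre of its underside; z up, x along its width. It is the only one of the three plates with the wide 46 mm grip (the others have 22 mm)
- grater_grip (a point): centre of the grating plate's grip block, 88 mm above the plate's lower edge, 14 mm below its top; axes as the plate's: y through the thickness (fingers close along y), z up. The neighbouring grips leave 38 mm free on either side of it, so open the fingers only part way (about 40 mm)
- grater_face (a point): middle of the grating plate, 37.5 mm above its lower edge, 50.5 mm straight below the grip centre; axes as the plate's, +y out of the studded side
- grater_front (a point): imaginary point on the plate, 100 mm out from its middle on the studded side (+y)
- slicer_grip (a point): centre of the grip of the slicing plate (one wide blade): 80 mm wide, 6 mm thick frame plate, 75 mm tall, with a grey grip block on top (12 mm thick, 28 mm tall, 22 mm wide); stays in the rack
- julienne_grip (a point): centre of the grip of the julienne plate (a row of small upright teeth): 80 mm wide, 6 mm thick frame plate, 75 mm tall, with a grey grip block on top (12 mm thick, 28 mm tall, 22 mm wide); stays in the rack
- phone_stand: black phone standing upright in an aluminium desk stand fixed on the worktop, base 80 x 86 mm, 225 mm tall; origin at the centre of the underside; its rear camera looks along -x of this body, level; z up
- lens (a point): the phone's camera lens, 200 mm above the worktop; axes as the stand's, it looks along -x
- view_point (a point): the point in the air 150 mm straight in front of the lens and level with it, where the middle of the plate shall be; axes as the stand's: +x points back to the lens, and the plate's +y shall point along it
- tin: tin, 75 mm across, 58 mm tall; origin at its underside; bystander
- mill: wooden pepper mill, 58 mm across, 150 mm tall; origin at its underside; bystander
- garlic: garlic bulb, 50 mm; origin at its underside; bystander
- lemon: lemon, 72 x 57 x 58 mm; origin at its underside; bystander

How it is judged:
On the way:
1. the grating plate is pulled clear of the rack in the fingers (z of grater in the frame of rack above 0.06 m and contact force between grater and the fingers above 1 N and contact force between grater and rack below 0.2 N), for 0.2 s.
At the end, for the whole second after the job is handed in: The grating plate is held still in the fingers, clear of rack and phone; its middle within 30 mm of the point 150 mm before the lens; upright within 0.2 rad; studded side facing the lens within 0.22 rad; the other plates moved under 12 mm, tin, mill, garlic and lemon under 30 mm (distance between grater_face and view_point below 0.03 m and angle between the y axis of grater_face and the x axis of view_point, either way round below 0.22 rad and x of grater_front in the frame of lens above -0.12 m and angle between grater_face's own z axis and vertical below 0.2 rad and contact force between grater and the fingers above 1 N and contact force between grater and rack below 0.2 N and contact force between grater and phone_stand below 0.2 N and linear speed of grater below 0.03 m/s and distance of each of slicer_grip, julienne_grip from where it was at the start of the episode below 0.012 m and distance of each of tin, mill, garlic, lemon from where it was at the start of the episode below 0.03 m); the arm keeps its last pose, push and grip.
It fails at once if the phone or its stand is touched (contact force between phone_stand and anything else above 1 N).
It fails at once if another plate is pulled up or a bystander is moved (distance of any of slicer_grip, julienne_grip from where it was at the start of the episode above 0.012 m or distance of any of tin, mill, garlic, lemon from where it was at the start of the episode above 0.03 m).
It also fails if it takes over 32 s, if anything falls off the work surface, if the arm or the gripper's body presses on something with over 40 N, if the wrist force passes 120 N, or if a joint passes its speed limit or range.

### The arm

A 6-joint arm with a two-finger parallel gripper is mounted at the origin on a cart in front of the work surface, level with it; the furniture and walls round the work are solid. World frame = base frame: x ahead of the robot, y to its left, z up, the work surface at z = 0. Lengths are in m, angles in rad, forces in N, time in s.
With the tool pointing down it reaches from about 0.3 to 0.775 m from the base axis. Payload 14.6 kg.
Tool frame: the origin (TCP) lies on the centre line of the jaws, within the pads' length; the fingertips stand 19 mm ahead of it and the grasp point (between the pads) is the TCP (bot.tip_reach is the distance from the TCP to the fingertips, in m); z points along the fingers, y is the line along which they close (so a half turn about z gives the same grasp; the last joint's range is limited). The gripper opens to 94 mm and grips with 3 to 60 N. Pads are 16 mm wide; open, the fingers measure 119 mm over their backs; the gripper's body (75 mm by 177 mm) begins 78 mm behind the grasp point.
Start: joints at [1.101, 0.3, 1.521, -0, 1.321, -0.067], TCP at [0.216, 0.506, 0.224] pointing down, gripper open.
Joint ranges: [-3.03, 3.03], [-0.79, 2.21], [0.23, 2.52], [-1.04, 4.18], [0, 3.07], [-2.55, 2.55]. Speed limits (rad/s): [2.22, 2.22, 2.57, 3.14, 3.14, 3.14].

### API

Orientations are given as a unit quaternion [x, y, z, w].
In Python, from rig import bot, eyes, models gives the robot as it stands.
- The arm moves only by the tool apply_moves, never from a script. Its argument "rows" is a list of rows, each a list of 4 numbers: the shift along the tool's x, y, z normalised to -1 to 1, where 1 is 4 cm, then the turn about the tool's z normalised to -1 to 1, where 1 is 6 degrees. In form: [[x, y, z, twist], ...]. A call has 1 to 20 rows; each row shifts and turns the commanded pose from where the row before left it, along the tool's axes as they then stand; what a row does not reach is not made up. A row lasts 1/8 s, in which the tool goes at most 62.5 mm and 10.7 degrees, less where a joint would pass 70% of its speed; a pose out of reach is approached as far as the arm can. A call with a number of a shift or a turn outside -1 to 1 is refused whole. A call with a gripper value outside its range is refused whole. "hand" is the opening, from 0 (shut) to 1 (fully open), set as the call begins (left out, the last holds). The fingers move at their own pace and stop on an object; "newtons" is the grip in N (left out, the last holds). Time passes only in rows, so rows that do not move let the fingers close. It gives the time, the measured TCP pose, the force, the opening and the grip force at its end, in the units of the state.
- bot.sense(): the state, without advancing time (a new reading comes with each control period).
- eyes.get_image(name): name is "side" or "top"; returns a dict with "image" (384x512x3 uint8, red, green, blue), "depth" (384x512 float32, m along the optical axis (not along the pixel's ray), 0 where there is no reading), "mtx" (3x3 intrinsics, pixels), "k1" (the pictures are not rectified: a ray, as slopes to the right and down, at radius r is drawn at 1 + k1 r^2 times it, then the intrinsics apply), "world_from_camera" (4x4, takes a point from camera to world coordinates). Camera axes: x right, y up, looking along -z (the intrinsics and any distortion apply to the point x, -y, -z); pixel columns grow to the right and rows downward; lengths in m; the calibration is good to about 2 mm. A picture is of the moment at which its call begins.
- bot.close_job(): hands the job in; it is judged then, once.
Trained networks look in a picture, given as the dict that the camera call returned (one of the last four; its "shot" number tells which), for a name from the list of things; names that differ only in an ending like _2 or _b are one class to them, and where a whole thing is asked for, a point or a joint stands for the part that bears it (a point fixed in the world has none). Each returns a list of dicts, best first, with "confidence" (0 to 1); they miss things now and then, are a little off and sometimes report something else, mostly with a low value. They report only what shows in the picture. A call takes as long as a camera call.
- models.search_frame(name, picture): "centre" ([column, row] in pixels, amid what is visible of it).
The state is a dict: "time": time; "joints": joint angles; "dq": joint speeds; "effort": joint torques, N m; "position": TCP position; "tool_rot": TCP orientation; "contact_force": force on the tool from outside, world axes, zero at the start; "ft_torque": the same for the moment, N m; "gripper_width": finger opening in m; "gripper_force": force on a finger pad.
Only numpy, scipy, OpenCV 4.12 (cv2) and the standard library are available. Lean on these libraries where they do the work, as an engineer would, in place of code of your own. Each camera call takes 0.05 s, during which the arm holds its last target. There are 200 camera calls.

## Working session

There is one attempt and no reset: what is moved stays moved. The work goes in short steps, Python scripts to look and compute and a tool call to move; the robot and the scene stay as the last step left them, time stands still between calls to the robot, and variables do not carry over. Pictures are saved under pics/ and viewed, at most 10 in all, crops included, and the job is handed in when it is done.

Besides the shell and the picture viewer there is one more tool, called after "Emit:" in YAML: its name, and indented under it one key for each argument. apply_moves: Moves the arm, as the interface text tells. Its arguments: {"type":"object","properties":{"rows":{"type":"array"},"hand":{"type":"number"},"newtons":{"type":"number"}},"required":["rows"]}

```bash
mkdir -p pics; cat > h.py <<'E'
import numpy as np, cv2
from rig import bot, eyes, models
def ray(p,uv):
    K=np.array(p["mtx"]);u=np.array([(uv[0]-K[0,2])/K[0,0],(uv[1]-K[1,2])/K[1,1]])
    s=u.copy()
    for _ in range(20): s=u/(1+p["k1"]*(s@s))
    return s
def pt(p,uv,d):
    s=ray(p,uv);T=np.array(p["world_from_camera"])
    return (T@np.array([s[0]*d,-s[1]*d,-d,1]))[:3]
def cloud(p):
    K=np.array(p["mtx"]);h,w=p["depth"].shape
    V,U=np.mgrid[:h,:w]
    a=(U-K[0,2])/K[0,0];b=(V-K[1,2])/K[1,1];x,y=a.copy(),b.copy()
    for _ in range(20):
        f=1+p["k1"]*(x*x+y*y);x,y=a/f,b/f
    d=p["depth"];T=np.array(p["world_from_camera"])
    P=np.stack([x*d,-y*d,-d],-1)@T[:3,:3].T+T[:3,3]
    P[d==0]=np.nan
    return P
E
python3 - <<'E'
from h import *
for n in("side","top"):
    p=eyes.get_image(n);cv2.imwrite(f"pics/{n}0.png",p["image"][...,::-1]);P=cloud(p)
    np.savez(f"{n}0.npz",P=P,im=p["image"])
    print(n,np.array(p["world_from_camera"])[:3,3].round(3),p["mtx"][0][0])
    for k in "rack grater grater_grip grater_face slicer_grip julienne_grip phone_stand lens tin mill garlic lemon".split():
        for r in models.search_frame(k,p)[:2]:
            c=r["centre"];print(k,np.round(c,0),round(r["confidence"],2),P[int(c[1]),int(c[0])].round(3))
print(bot.sense())
E
```

```text
side [ 0.532 -0.945  0.93 ] 452.13483106071266
rack [230. 231.] 0.7 [ 0.467 -0.007  0.027]
grater [225. 202.] 0.69 [0.452 0.041 0.099]
grater_grip [225. 202.] 0.61 [0.455 0.04  0.096]
grater_face [228. 205.] 0.59 [0.46  0.041 0.088]
slicer_grip [219. 222.] 0.83 [ 0.437 -0.004  0.059]
slicer_grip [225. 202.] 0.27 [0.455 0.04  0.096]
julienne_grip [229. 195.] 0.78 [0.461 0.093 0.078]
julienne_grip [218. 224.] 0.27 [ 0.434 -0.002  0.054]
phone_stand [234. 149.] 0.65 [0.478 0.282 0.119]
lens [234. 151.] 0.85 [0.478 0.283 0.107]
tin [304. 210.] 0.63 [0.681 0.047 0.056]
mill [314. 226.] 0.81 [ 0.699 -0.055  0.082]
garlic [203. 280.] 0.57 [ 0.402 -0.198  0.04 ]
lemon [208. 309.] 0.86 [ 0.42  -0.299  0.058]
top [0.363 0.019 1.229] 462.90854845252085
rack [228. 235.] 0.82 [0.454 0.041 0.009]
rack [222. 137.] 0.49 [0.707 0.058 0.056]
grater [224. 234.] 0.42 [0.451 0.052 0.107]
grater_grip [228. 234.] 0.67 [0.449 0.042 0.112]
grater_face [223. 236.] 0.66 [0.446 0.052 0.112]
slicer_grip [244. 236.] 0.65 [0.453 0.002 0.01 ]
julienne_grip [204. 234.] 0.62 [0.452 0.1   0.111]
julienne_grip [255. 13
[... 383 characters left out ...]
2]
{'time': 1.3, 'joints': array([ 1.10137736e+00,  2.99867638e-01,  1.52095711e+00,  1.79401979e-05,
        1.32070333e+00, -6.66234303e-02]), 'dq': array([-0.00150743, -0.00054323,  0.00099403,  0.00074361, -0.00165952,
        0.00122244]), 'effort': array([ 3.19735947e-03, -5.31674302e+01, -3.52924025e+01,  7.09476974e-02,
        2.13021127e-02, -5.46619594e-05]), 'position': array([0.21560908, 0.50598451, 0.2244815 ]), 'tool_rot': array([2.00041219e-01, 9.79787482e-01, 3.34365395e-05, 1.69746619e-07]), 'contact_force': array([-0.95201807,  0.25767724, -0.02426721]), 'ft_torque': array([-0.01496366,  0.04114815, -0.04271672]), 'gripper_force': 0.0, 'gripper_width': 0.09400756085339032}
```

```bash
python3 - <<'E'
import numpy as np,cv2
a=cv2.imread("pics/side0.png")[110:330,130:370];b=cv2.imread("pics/top0.png")[100:300,90:390]
cv2.imwrite("pics/side0c.png",cv2.resize(a,None,fx=2.7,fy=2.7,interpolation=3));cv2.imwrite("pics/top0c.png",cv2.resize(b,None,fx=2.6,fy=2.6,interpolation=3))
for n in("side","top"):
    P=np.load(n+"0.npz")["P"];x,y,z=P[...,0],P[...,1],P[...,2]
    print(n)
    # grip tops
    m=(z>.104)&(z<.118)&(x>.38)&(x<.54)&(y>-.06)&(y<.15)
    k,l,st,c=cv2.connectedComponentsWithStats(m.astype(np.uint8))
    for i in range(1,k):
        if st[i,4]>15:
            q=P[l==i];xy=q[:,:2].astype(np.float32);r=cv2.minAreaRect(xy);print("top",st[i,4],np.median(q,0).round(4),np.round(r[0],4),np.round(r[1],4),round(r[2],1))
    m=(x>.38)&(x<.58)&(y>.2)&(y<.4)&(z>.02)
    q=P[m];print("phone",len(q),q[:,:].min(0).round(3),q.max(0).round(3))
    for lo in np.arange(.02,.24,.03):
        s=q[(q[:,2]>lo)&(q[:,2]<lo+.03)]
        if len(s)>8: r=cv2.minAreaRect(s[:,:2].astype(np.float32));print(round(lo,2),len(s),np.round(r[0],3),np.round(r[1],3),round(r[2],1))
E
```

```text
side
top 30 [0.457  0.0929 0.1092] [0.4558 0.0946] [0.0171 0.0212] 84.3
top 65 [0.4499 0.0434 0.1088] [0.4506 0.0451] [0.0185 0.0456] 81.5
top 30 [ 0.4433 -0.0058  0.1087] [ 0.4445 -0.0045] [0.0197 0.0121] 0.1
phone 1026 [0.436 0.267 0.022] [0.508 0.299 0.227]
0.02 64 [0.474 0.293] [0.028 0.01 ] 6.3
0.05 51 [0.472 0.284] [0.027 0.063] 87.3
0.08 196 [0.472 0.279] [0.018 0.07 ] 84.7
0.11 173 [0.472 0.283] [0.014 0.073] 84.5
0.14 172 [0.472 0.282] [0.014 0.071] 86.1
0.17 178 [0.471 0.281] [0.015 0.072] 83.8
0.2 192 [0.472 0.281] [0.015 0.07 ] 83.6
top
top 97 [0.4509 0.0466 0.1116] [0.4512 0.0464] [0.0124 0.0446] 83.0
top 47 [0.4562 0.095  0.1115] [0.4564 0.0963] [0.0123 0.0196] 88.8
top 44 [ 0.4433 -0.0039  0.1112] [ 0.4445 -0.0038] [0.012  0.0222] 79.9
phone 669 [0.436 0.27  0.076] [0.508 0.291 0.23 ]
0.05 23 [0.473 0.278] [0.009 0.065] 85.5
0.08 156 [0.471 0.278] [0.012 0.071] 82.8
0.11 92 [0.471 0.282] [0.005 0.071] 81.8
0.14 100 [0.471 0.282] [0.004 0.07 ] 82.1
0.17 77 [0.472 0.28 ] [0.006 0.07 ] 84.8
0.2 221 [0.472 0.283] [0.014 0.071] 87.4
```

View pics/side0c.png

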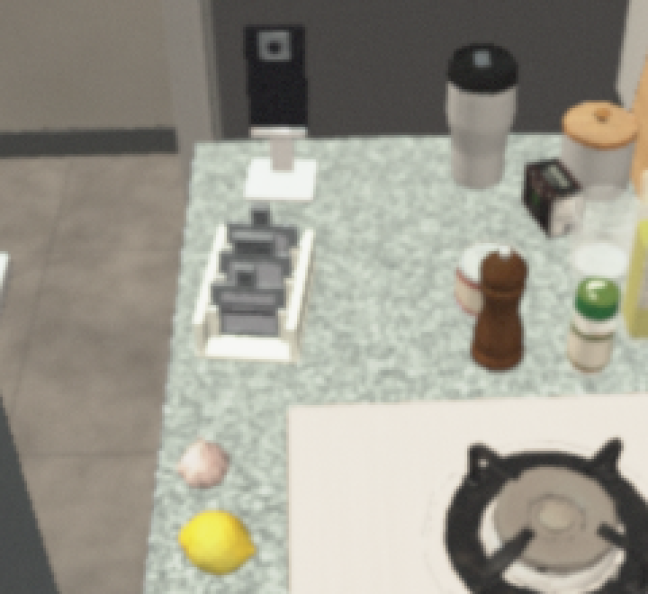

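View pics/top0c.png

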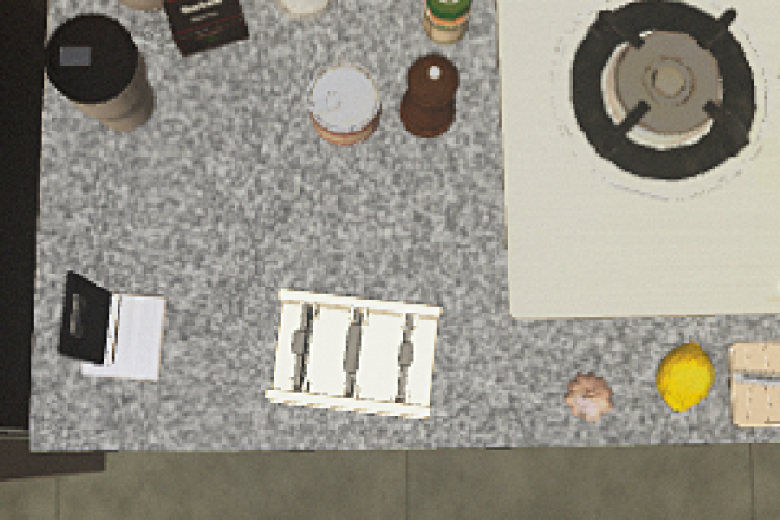

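The side view shows the grater as the middle plate, with its grip at about (245,270) in the crop. The lens is centred on the phone at about (275,45) and faces the robot's -y side. The top view shows the rack turned by about -7°. Next I'll fit the phone plane and look closer for the studs.

```bash
python3 - <<'E'
import numpy as np,cv2
f=np.load("side0.npz");P,im=f["P"],f["im"]
print("lens",[P[r,c].round(4).tolist() for r,c in((126,231),(127,232),(126,233),(124,228),(129,236))])
x,y,z=P[...,0],P[...,1],P[...,2]
m=(x>.44)&(x<.503)&(y>.25)&(y<.31)&(z>.125)&(z<.215)
q=P[m]
for _ in range(6):
    A=np.c_[q[:,0],q[:,2],np.ones(len(q))];s=np.linalg.lstsq(A,q[:,1],rcond=None)[0]
    r=q[:,1]-A@s;q=q[abs(r)<max(2*r.std(),.001)]
print("plane y=ax+bz+c",s,len(q),r.std(), "yaw deg",np.degrees(np.arctan(s[0])))
for n in("top","side"):
    T=np.load(n+"0.npz")["P"];k=(T[...,2]>.04)&(T[...,2]<.062)&(T[...,0]>.35)&(T[...,0]<.55)&(T[...,1]>-.08)&(T[...,1]<.16)
    r=cv2.minAreaRect(T[k][:,:2].astype(np.float32));print(n,"rack",r,)
a=im[180:250,190:260,::-1];cv2.imwrite("pics/plate.png",cv2.resize(a,None,fx=8,fy=8,interpolation=2))
E
```

```text
lens [[0.4725, 0.278, 0.2041], [0.4753, 0.2808, 0.1988], [0.4788, 0.2761, 0.205], [0.4634, 0.2804, 0.2101], [0.4875, 0.2805, 0.1913]]
plane y=ax+bz+c [-0.08175851 -0.02584703  0.32411164] 433 0.002311439789828755 yaw deg -4.674021776405073
top rack ((0.4510068893432617, 0.04623815789818764), (0.1597583144903183, 0.10951568186283112), 83.098388671875)
side rack ((0.4494534134864807, 0.04330933466553688), (0.1613304615020752, 0.10936976969242096), 82.61017608642578)
```

View pics/plate.png

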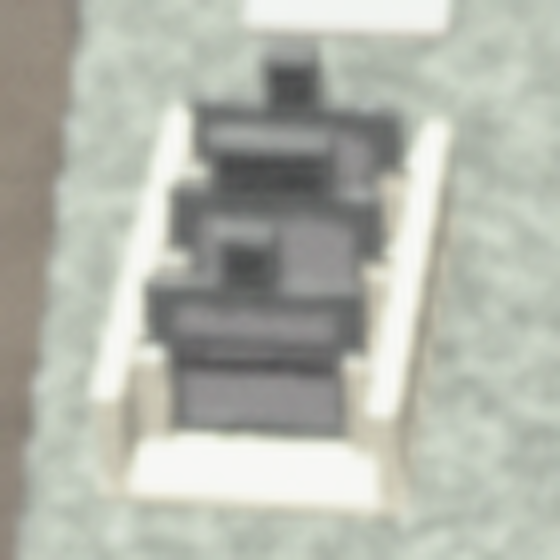

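Emit:
apply_moves:
  rows:
    - [0,0,-0.7,-0.68]
    - [0,0,-0.7,-0.68]
    - [0,0,0,-0.68]
    - [0,0,0,-0.68]
    - [-0.514,-0.766,0,0]
    - [-0.514,-0.766,0,0]
    - [-0.514,-0.766,0,0]
    - [-0.514,-0.766,0,0]
    - [-0.514,-0.766,0,0]
    - [-0.514,-0.766,0,0]
    - [-0.514,-0.766,0,0]
    - [-0.514,-0.766,0,0]
    - [-0.514,-0.766,0,0]
    - [-0.514,-0.766,0,0]
    - [-0.514,-0.766,0,0]
    - [-0.514,-0.766,0,0]
    - [-0.514,-0.766,0,0]
    - [-0.514,-0.766,0,0]
  hand: 0.43
  newtons: 30

```text
time: 3.55
position: [0.4514, 0.0449, 0.2806]
tool_rot: [0.059, 0.998, 0.0, 0.0]
contact_force: [0.7, 0.3, -0.0]
gripper_width: 0.0402
gripper_force: 0.0
```

Emit:
apply_moves:
  rows:
    - [0,0,0,0]
    - [0,0,0,0]

```text
time: 3.8
position: [0.4508, 0.0464, 0.2804]
tool_rot: [0.059, 0.998, 0.0, -0.0]
contact_force: [-0.6, 0.3, -0.2]
gripper_width: 0.0404
gripper_force: 0.0
```

Emit:
apply_moves:
  rows:
    - [0,0,0.7,0]
    - [0,0,0.7,0]
    - [0,0,0.7,0]
    - [0,0,0.6,0]
    - [0,0,0.6,0]
    - [0,0,0.4,0]
    - [0,0,0.4,0]
    - [0,0,0.4,0]
    - [0,0,0,0]

```text
time: 4.92
position: [0.4502, 0.0469, 0.0999]
tool_rot: [0.058, 0.998, -0.0, -0.001]
contact_force: [-0.4, -0.1, -0.4]
gripper_width: 0.0404
gripper_force: 0.0
```

Emit:
apply_moves:
  rows:
    - [0,0,0,0]
    - [0,0,0,0]
    - [0,0,0,0]
    - [0,0,0,0]
    - [0,0,0,0]
  hand: 0
  newtons: 30

```text
time: 5.55
position: [0.4511, 0.0461, 0.1008]
tool_rot: [0.059, 0.998, 0.0, 0.0]
contact_force: [-1.4, 0.9, 5.9]
gripper_width: 0.0118
gripper_force: 30.0
```

Emit:
apply_moves:
  rows:
    - [0,0,-0.1,0]
    - [0,0,-0.1,0]
    - [0,0,-0.1,0]
    - [0,0,-0.2,0]
    - [0,0,-0.3,0]
    - [0,0,-0.5,0]
    - [0,0,-0.5,0]
    - [0,0,-0.5,0]
    - [0,0,-0.5,0]
    - [0,0,-0.5,0]
    - [0,0,-0.5,0]
    - [0,0,0,0]
    - [0,0,0,0]

```text
time: 7.18
position: [0.4507, 0.0461, 0.2519]
tool_rot: [0.059, 0.998, -0.0, -0.0]
contact_force: [0.6, -0.3, -1.3]
gripper_width: 0.0116
gripper_force: 30.0
```

```bash
python3 - <<'E'
from h import *
o=[]
for n in("side","top"):
    p=eyes.get_image(n);P=cloud(p);np.savez(n+"1.npz",P=P,im=p["image"])
    for k in("slicer_grip","julienne_grip","grater_face"):
        for r in models.search_frame(k,p)[:1]:
            c=r["centre"];print(n,k,np.round(c,0),round(r["confidence"],2),P[int(c[1]),int(c[0])].round(3))
    a=p["image"][120:245,165:290,::-1];o.append(cv2.resize(a,(400,400),interpolation=2))
cv2.imwrite("pics/lift.png",np.hstack(o))
E
```

```text
side slicer_grip [217. 222.] 0.62 [ 0.429 -0.003  0.063]
side julienne_grip [232. 198.] 0.91 [0.47  0.095 0.068]
side grater_face [220. 172.] 0.89 [0.447 0.043 0.204]
top slicer_grip [257. 138.] 0.33 [ 0.685 -0.033  0.132]
top julienne_grip [205. 244.] 0.52 [0.427 0.097 0.08 ]
```

View pics/lift.png

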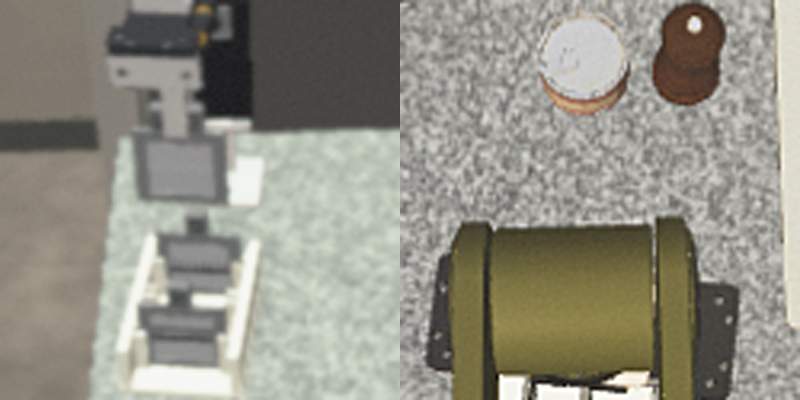

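The plate is clear of the rack and the other two plates are still in it. The face towards the side camera, at (180,170) in the picture, looks smooth. I'll boost the contrast to check that.

```bash
python3 - <<'E'
import numpy as np,cv2
im=np.load("side1.npz")["im"][155:190,200:245].astype(float)
g=im.mean(2);print(np.round(g[12:26,10:36]).astype(int))
g=np.clip((g-60)/(150-60)*255,0,255).astype(np.uint8)
cv2.imwrite("pics/face1.png",cv2.resize(g,None,fx=12,fy=12,interpolation=0))
E
```

```text
[[115 137 146 149 147 145 147 148 146 148 146 147 146 146 147 148 147 146
  146 146 140 118 108 103 106 128]
 [115 137 145 145 148 147 148 146 149 147 145 147 149 147 146 146 147 148
  147 145 141 122 109 105 106 125]
 [115 135 146 148 149 148 148 149 148 147 146 147 146 147 146 145 146 148
  145 145 142 125 111 104 104 122]
 [113 137 144 147 148 148 149 148 149 149 148 148 148 148 147 147 148 148
  147 147 140 125 109 106 106 124]
 [114 136 148 150 151 150 149 150 150 150 148 149 149 148 149 151 148 146
  148 149 142 126 113 106 105 125]
 [112 133 145 149 149 149 149 148 149 149 151 149 150 147 152 149 150 149
  149 148 145 130 113 105 103 125]
 [109 126 141 146 147 147 148 147 149 147 149 148 150 147 148 147 148 150
  148 148 144 131 112 106 105 132]
 [109 122 137 146 145 147 147 147 148 145 146 144 146 147 148 146 145 148
  146 146 143 129 113 104 110 144]
 [108 119 136 146 145 144 146 146 145 145 147 144 145 146 146 145 147 146
  143 145 144 132 114 105 108 142]
 [109 121 138 146 146 146 146 146 146 146 146 145 147 146 147 146 146 145
  146 144 143 135 119 107 108 139]
 [107 119 136 146 144 146 146 146 144 145 146 146 145 146 145 145 147 145
  147 147 144 138 116 105 107 134]
 [106 118 136 146 146 147 147 148 147 146 147 147 147 147 146 147 145 145
  146 146 144 138 118 105 104 124]
 [105 118 138 146 150 151 150 155 152 149 148 148 147 149 147 145 145 147
  146 146 145 140 117 106 106 115]
 [107 116 132 142 144 144 147 149 147 140 140 139 142 142 138 141 139 140
  142 143 144 139 119 104 105 117]]
```

View pics/face1.png

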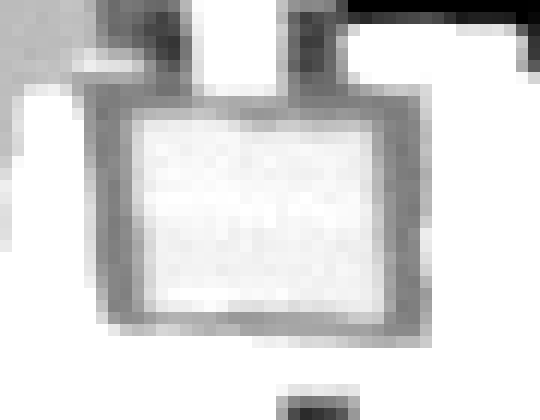

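The visible face is uniform, so the studs are probably on the far side. There is time to turn the plate and check before committing.

Emit:
apply_moves:
  rows:
    - [0,0,0,1]
    - [0,0,0,1]
    - [0,0,0,1]
    - [0,0,0,1]
    - [0,0,0,1]
    - [0,0,0,1]
    - [0,0,0,1]
    - [0,0,0,1]
    - [0,0,0,1]
    - [0,0,0,1]
    - [0,0,0,1]
    - [0,0,0,1]
    - [0,0,0,1]
    - [0,0,0,1]
    - [0,0,0,1]
    - [0,0,0,1]
    - [0,0,0,1]
    - [0,0,0,1]
    - [0,0,0,1]
    - [0,0,0,1]

```text
time: 10.07
position: [0.4509, 0.0461, 0.2524]
tool_rot: [0.895, 0.447, -0.0, 0.0]
contact_force: [-0.3, 0.1, -0.7]
gripper_width: 0.012
gripper_force: 30.0
```

Emit:
apply_moves:
  rows:
    - [0,0,0,1]
    - [0,0,0,1]
    - [0,0,0,1]
    - [0,0,0,1]
    - [0,0,0,1]

```text
time: 10.7
position: [0.4509, 0.0461, 0.2523]
tool_rot: [0.98, 0.2, -0.0, -0.0]
contact_force: [-0.7, 0.1, -1.8]
gripper_width: 0.0116
gripper_force: 30.0
```

```bash
python3 - <<'E'
from h import *
p=eyes.get_image("side");print(bot.sense()["joints"])
im=p["image"][150:195,195:250].astype(float);g=im.mean(2)
print([(round(r["confidence"],2),np.round(r["centre"])) for r in models.search_frame("grater_face",p)])
g=np.clip((g-60)/(190-60)*255,0,255).astype(np.uint8)
cv2.imwrite("pics/face2.png",cv2.resize(g,None,fx=12,fy=12,interpolation=0))
E
```

```text
[2.10441027e-02 5.90681160e-02 1.73892914e+00 1.24283649e-05
 1.34372575e+00 1.19476000e+00]
[(0.71, array([224., 172.])), (0.7, array([233., 227.])), (0.58, array([211., 307.]))]
```

View pics/face2.png

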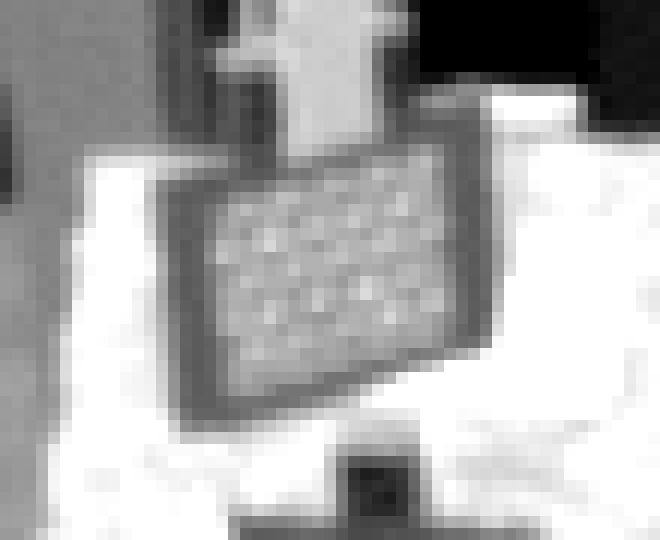

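The studs show clearly on this face, the one that pointed at the phone before the turn. So I'll turn back and move in front of the lens.

Emit:
apply_moves:
  rows:
    - [0,0,0,-1]
    - [0,0,0,-1]
    - [0,0,0,-1]
    - [0,0,0,-1]
    - [0,0,0,-1]
    - [0,0,0,-1]
    - [0,0,0,-1]
    - [0,0,0,-1]
    - [0,0,0,-1]
    - [0,0,0,-1]
    - [0,0,0,-1]
    - [0,0,0,-1]
    - [0,0,0,-1]
    - [0,0,0,-1]
    - [0,0,0,-1]
    - [0,0,0,-1]
    - [0,0,0,-1]
    - [0,0,0,-1]
    - [0,0,0,-1]
    - [0,0,0,-1]

```text
time: 13.3
position: [0.451, 0.0461, 0.2524]
tool_rot: [0.312, 0.95, -0.0, -0.0]
contact_force: [-0.1, 0.3, -0.8]
gripper_width: 0.0117
gripper_force: 30.0
```

Emit:
apply_moves:
  rows:
    - [0,0,0,-1]
    - [0,0,0,-1]
    - [0,0,0,-1]
    - [0,0,0,-1]
    - [0,0,0,-1]
    - [0,0,0,-0.37]
    - [-0.02,0.3,0,0]
    - [-0.02,0.4,0,0]
    - [-0.02,0.5,0,0]
    - [-0.02,0.4,0,0]
    - [-0.02,0.3,0,0]
    - [-0.01,0.22,0,0]
    - [0,0,0,0]
    - [0,0,0,0]
    - [0,0,0,0]
    - [0,0,0,0]

```text
time: 15.3
position: [0.4621, 0.1301, 0.2525]
tool_rot: [0.04, 0.999, 0.0, 0.0]
contact_force: [-0.3, -0.6, -0.6]
gripper_width: 0.0115
gripper_force: 30.0
```

```bash
python3 - <<'E'
from h import *
p=eyes.get_image("side");P=cloud(p);q=P[145:190,190:260].reshape(-1,3)
for n in[0]:
    s=q[(q[:,2]>.17)&(q[:,2]<.235)&(abs(q[:,1]-.13)<.025)&(abs(q[:,0]-.462)<.05)]
    A=np.c_[s[:,0],s[:,2],np.ones(len(s))];c=np.linalg.lstsq(A,s[:,1],rcond=None)[0]
    print(len(s),s.min(0),s.max(0),np.median(s,0),c)
S=bot.sense();print(S["position"],S["tool_rot"],S["gripper_width"],S["time"])
for k in("slicer_grip","julienne_grip","grater_face"):
    for r in models.search_frame(k,p)[:1]: c=r["centre"];print(k,np.round(c),r["confidence"],P[int(c[1]),int(c[0])])
cv2.imwrite("pics/end.png",cv2.resize(p["image"][90:265,150:330,::-1],None,fx=3.3,fy=3.3,interpolation=2))
E
```

```text
507 [0.41887743 0.1202862  0.17006321] [0.50072143 0.13719322 0.23472218] [0.46064036 0.12926739 0.20090892] [-0.07774009 -0.02203053  0.16935917]
[0.46207344 0.13010776 0.2524944 ] [ 3.97604790e-02  9.99209238e-01 -3.95075815e-06  5.81875695e-05] 0.011700955004282943 15.35
julienne_grip [229. 198.] 0.72 [0.46355773 0.09384819 0.06577123]
grater_face [228. 153.] 0.76 [0.46444293 0.12689989 0.20868445]
```

View pics/end.png

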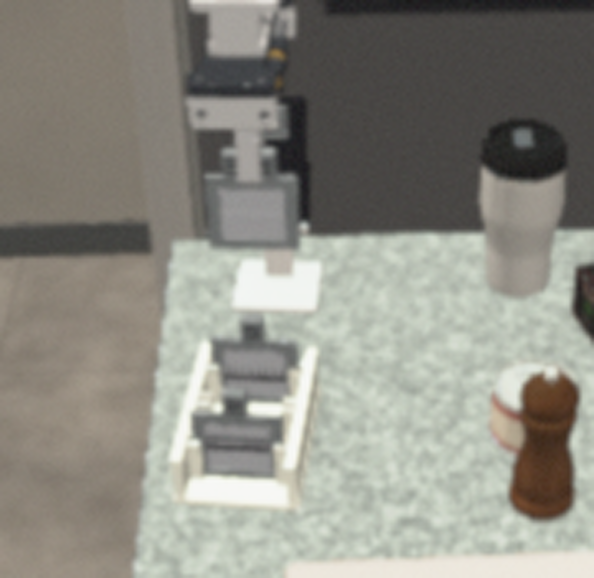

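The plate hangs upright in front of the phone at (253,210), smooth back towards the camera, and its slope matches the phone's (-0.078 against -0.082). Both other plates are in the rack. Its measured middle is about (0.461, 0.13, 0.20), so I'm handing in.

```bash
python3 -c "
from rig import bot
print(bot.close_job())"
```

```text
the job is handed in; nothing more can be done
None
```

I handed the job in with the grating plate held upright and still in front of the phone, studded side facing the lens; its middle measured within a few millimetres of the view point, the other two plates are still in the rack, and the judge's verdict was not returned.

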